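# Gauge the depth of a carved channel

### The arm

A 6-joint arm with a two-finger parallel gripper is mounted at the origin on the work surface. World frame = base frame: x ahead of the robot, y to its left, z up, the work surface at z = 0. Lengths are in m, angles in degrees, forces in N, time in s.
With the tool pointing down it reaches from about 0.35 to 0.85 m from the base axis. Payload 8.1 kg.
Tool frame: the origin (TCP) lies on the centre line of the jaws, within the pads' length; the fingertips stand 11 mm ahead of it and the grasp point (between the pads) lies 8 mm behind it (bot.tcp_to_tips is the distance from the TCP to the fingertips, in m); y points along the fingers, z is the direction in which the jaws open and shut, and the axes are right-handed (so a half turn about y gives the same grasp; the last joint's range is limited). The gripper opens to 85 mm and grips with 20 to 120 N. Pads are 22 mm wide; open, the fingers measure 114 mm over their backs; the gripper's body (76 mm by 85 mm) begins 54 mm behind the grasp point. The pads swing forward as they close: fully open they stand 13 mm farther back than shut.
Start: joints at [58.419, 7.471, 85.268, -0, 87.261, -4.893], TCP at [0.269, 0.536, 0.242] pointing down, gripper open.
Joint ranges: [-169.43, 169.43], [-51.17, 129.36], [1.28, 143.12], [-76.62, 256.62], [0, 156.53], [-152.29, 152.29]. Speed limits (degrees/s): [136.94, 136.94, 159.86, 180, 180, 180].

### API

Orientations are given as a 3x3 rotation matrix whose columns are the frame's x, y, z axes.
In Python, from cell import observe, vision, job, bot gives the robot as it stands.
- The arm moves only by the shell command python3 -m inch 'ROWS' [FORCE]. ROWS is JSON, a list of rows, each an object of numbers: "fingers": the gripper's target within -1 to 1 (shut at 1, half-way at 0, fully open at -1); "x", "y", "z": the shift along the tool's x, y, z in units of 25 mm (1.0 is 25 mm); "ax", "ay", "az": the turn, a rotation vector about the tool's x, y, z in rad. A call has 1 to 10 rows; each row shifts and turns the commanded pose from where the row before left it, along the tool's axes as they then stand; what a row does not reach is not made up. A row lasts 1/10 s, in which the tool goes at most 50 mm and 8.59 degrees, less where a joint would pass 70% of its speed; a pose out of reach is approached as far as the arm can. A call is refused whole if a number of a shift passes 1 or a number of a turn 0.15, either way. A call with a gripper value outside its range is refused whole. The fingers move at their own pace and stop on an object; FORCE is the grip in N (left out, the last holds). Time passes only in rows, so rows that do not move let the fingers close. It gives the time, the measured TCP pose, the force and the opening at its end, in the units of the state.
- observe(): the state, without advancing time (a new reading comes with each control period).
- vision.camera(name): name is "scene" or "top" or "wrist"; returns the picture (420x560x3 uint8, red, green, blue); there is no depth.
- vision.camera_model(name): a dict with "fx", "fy", "cx", "cy" (pixels), "pose" (4x4, takes a point from camera to world coordinates); the wrist camera has in their place "tool_from_camera" (4x4, takes a point from camera to tool coordinates, whose origin is the TCP and whose axes are the tool frame's). Camera axes: x right, y down, z forward; pixel columns grow to the right and rows downward; lengths in m; the calibration is good to about 2 mm. A picture is of the moment at which its call begins: read the wrist's pose just before it. camera_model takes no time and is no camera call.
- job.finish_job(): hands the job in, once; it reports no verdict.
The state is a dict: "t": time; "joint_pos": joint angles; "dq": joint speeds; "effort": joint torques, N m; "position": TCP position; "ee_rot": TCP orientation; "contact_force": force on the tool from outside, world axes, zero at the start; "torque": the same for the moment, N m; "gripper_width": finger opening in m.
Only numpy, scipy, OpenCV 4.12 (cv2) and the standard library are available. Lean on these libraries where they do the work, as an engineer would, in place of code of your own. Each camera call takes 0.05 s, during which the arm holds its last target. There are 200 camera calls.

### The job

Take the depth gauge off its wooden stand and measure the channel cut in the border stone: stand it across the channel near the middle with the probe in the channel, press gently straight down until the base sits flat on the stone, and keep it there for about a second so that the probe sets the marker ring. Then put the gauge back upright on its stand, base flat and probe hanging in the hole, with the ring left where the channel set it; disturb nothing else on the bench.

Things in the scene. Friction and masses are not known exactly. Their poses are not given: they have to be found in the camera images.
- gauge_grip (a point): Depth gauge, upright, 97 mm tall, about 0.3 kg. Point at the centre of its dark square knurled grip (26 x 26 mm, 40 mm high), 73 mm above the base's underside; hold it here from above. Below, a round barrel 20 mm thick joins it to a flat steel base 30 mm (x) by 100 mm (y) by 12 mm high. z up; axes as gauge_base.
- gauge_base (a point): Centre of the flat underside of the gauge's steel base; z up, y along the 100 mm length of the base. The probe comes out here.
- probe_tip (a point): Round end of the probe, a 4 mm steel pin on the gauge's axis that stands out 22 mm below the base when untouched. Sprung: it gives at 3 N and takes 0.2 N more per mm, plus 0.6 N while it moves the ring, so 5 to 6 N in the channel; that is more than the gauge's weight, so the gauge must be pressed down to seat. The stone may bear up to 20 N.
- probe (a joint): How far the sprung probe is pushed into the gauge, m: 0 fully out, 0.022 flush with the base. With the base seated over the channel it is 22 mm minus the channel's depth.
- ring (a joint): The reading, m, 0 at the start: how far the brass marker ring (29 mm across) on the barrel has been pushed up by the probe's cross pin. Friction keeps it at the probe's farthest push-in; 22 mm minus this is the depth (within 1 mm), so it comes to 7 to 13 mm. Feeling the face with up to 5 mm of the probe's stroke does no harm; more, on anything but the channel, or touching the ring, spoils it.
- stone: Sandstone border stone on battens, fixed, 260 mm (x) by 190 mm (y), flat top face 70 mm above the bench; origin on the bench under its centre. A hand-cut, square-edged straight channel 7 mm wide and 9 to 14 mm deep (to be measured) runs its whole length along x, up to 16 mm off the centre line. A row of beads stands 7 mm proud along each long edge, 70 mm and more from the centre line.
- face_centre (a point): Centre of the stone's flat top face, at the level of the face; x runs along the channel, y across it. The channel's own centre line lies up to 16 mm to either side of this point (along y), parallel to x: find it with the probe or by eye.
- stand: Plain wooden block, fixed, 80 mm (x) by 130 mm (y) by 45 mm high, the gauge's stand; origin on the bench under its centre.
- stand_hole (a point): Centre of the square hole in the stand's top, at the level of the top: 24 mm wide, 36 mm deep. The probe hangs free in it while the base (its length along the stand's y, roughly) stands on the top.
- mallet: Bystander: carver's round wooden mallet standing on its head, 92 mm across and 210 mm tall; origin under its centre.
- chisel: Bystander: flat steel stone chisel, about 200 mm long, lying on the bench.
- boss: Bystander: small round carved stone boss, 80 mm across and 36 mm high.
Mind the look-alikes: they are no part of the job. Leave any red look-alike of the part that bears gauge_grip alone.

How it is judged:
By the outcome, as a careful person would: the job done as asked, in the order asked, and still so for the second after the job is handed in, with the robot touching nothing.
It also fails if it takes over 72 s, if anything falls off the work surface, if the arm or the gripper's body presses on something with over 40 N, if the wrist force passes 120 N, or if a joint passes its speed limit or range.

## Working session

There is one attempt and no reset: what is moved stays moved. The work goes in short steps, Python scripts to look and compute and a shell command to move; the robot and the scene stay as the last step left them, time stands still between calls to the robot, and variables do not carry over. Pictures are saved under pics/ and viewed, about 8 in all and at most 12, crops included, and the job is handed in when it is done.

```bash
mkdir -p pics; ls
python3 - <<'E'
from cell import observe, vision, job, bot
import cv2, json, numpy as np
s=observe()
for k,v in s.items(): print(k,np.round(v,4).tolist())
a=vision.camera("scene");b=vision.camera("top")
cv2.imwrite("pics/scene.png",a[:,:,::-1]);cv2.imwrite("pics/top.png",b[:,:,::-1])
for n in("scene","top","wrist"): print(n,{k:np.round(v,4).tolist() for k,v in vision.camera_model(n).items()})
E
```

```text
pics
t 0.0
joint_pos [58.4196, 7.5153, 85.3328, 0.0004, 87.2598, -4.8928]
dq [-0.0152, 0.0893, 0.0211, -0.0146, -0.0834, 0.0095]
effort [-0.0014, -56.9409, -50.0545, -0.0, 0.0149, 0.0]
position [0.2692, 0.5356, 0.2412]
ee_rot [[0.8935, -0.001, 0.4491], [-0.4491, -0.0016, 0.8935], [-0.0002, -1.0, -0.0019]]
contact_force [-0.3362, -0.1996, -0.0874]
torque [0.0231, -0.0074, 0.0168]
gripper_width 0.0856
scene {'fx': 400.794, 'fy': 400.794, 'cx': 275.4405, 'cy': 215.3117, 'pose': [[-0.6992, 0.4957, -0.5152, 1.0706], [0.7149, 0.4743, -0.5138, 0.5772], [-0.0104, -0.7276, -0.686, 0.8023], [0.0, 0.0, 0.0, 1.0]]}
top {'fx': 444.73, 'fy': 444.73, 'cx': 276.3702, 'cy': 211.0262, 'pose': [[0.0202, -0.9921, 0.1238, 0.3946], [-0.9998, -0.0205, -0.001, 0.0644], [0.0035, -0.1238, -0.9923, 1.3174], [0.0, 0.0, 0.0, 1.0]]}
wrist {'fx': 322.7452, 'fy': 322.7452, 'cx': 278.8999, 'cy': 209.8373, 'tool_from_camera': [[0.0006, 0.9486, 0.3165, -0.0815], [-0.0006, -0.3165, 0.9486, -0.1317], [1.0, -0.0008, 0.0004, -0.0017], [0.0, 0.0, 0.0, 1.0]]}
```

View pics/scene.png

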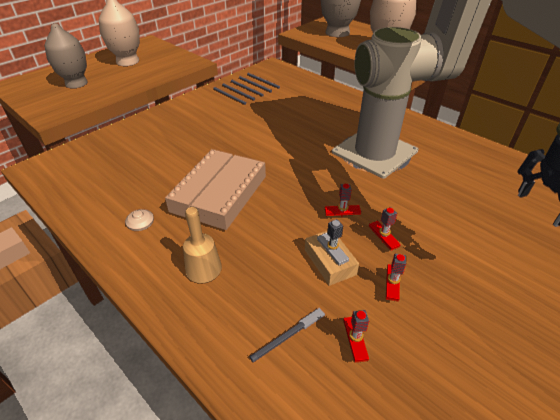

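View pics/top.png

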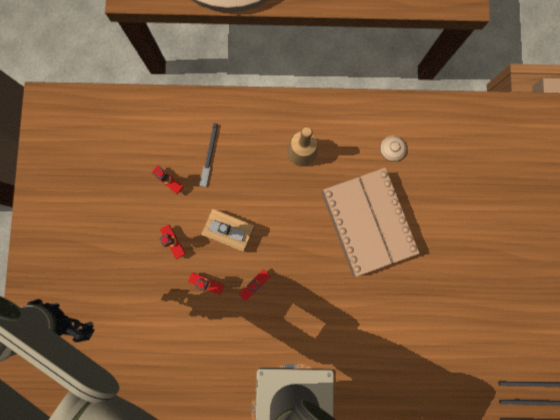

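The gauge is the grey one on the wooden stand, at scene (335,240) and top (228,231). The four red look-alikes stand on the bench at top (168,180), (172,242), (206,283) and (255,285), and I'll leave them alone. Next I'll take one enlarged crop to confirm this.

Run:
```python
import cv2, numpy as np
t=cv2.imread("pics/top.png");s=cv2.imread("pics/scene.png")
def crop(im,x0,y0,w,h,k):
    c=cv2.resize(im[y0:y0+h,x0:x0+w],None,fx=k,fy=k,interpolation=cv2.INTER_CUBIC)
    for x in range(-(-x0//10)*10,x0+w,10):
        cv2.line(c,((x-x0)*k,0),((x-x0)*k,6),(255,255,255),1); cv2.putText(c,str(x),((x-x0)*k,16),0,.32,(255,255,255))
    for y in range(-(-y0//10)*10,y0+h,10):
        cv2.line(c,(0,(y-y0)*k),(6,(y-y0)*k),(255,255,255),1); cv2.putText(c,str(y),(8,(y-y0)*k+4),0,.32,(255,255,255))
    return c
A=crop(t,195,200,65,60,6)      #390x360
B=crop(s,300,205,65,80,6)      # 390x480
C=crop(t,315,160,110,120,4)     #440x480
W=np.zeros((600,800,3),np.uint8)
W[:300,:390]=crop(t,195,205,65,50,6);W[300:600,:325]=crop(s,305,210,65,60,5);W[:480,395:795]=crop(t,320,162,100,120,4)
cv2.imwrite("pics/m1.png",W)
```

```text
(no output)
```

View pics/m1.png

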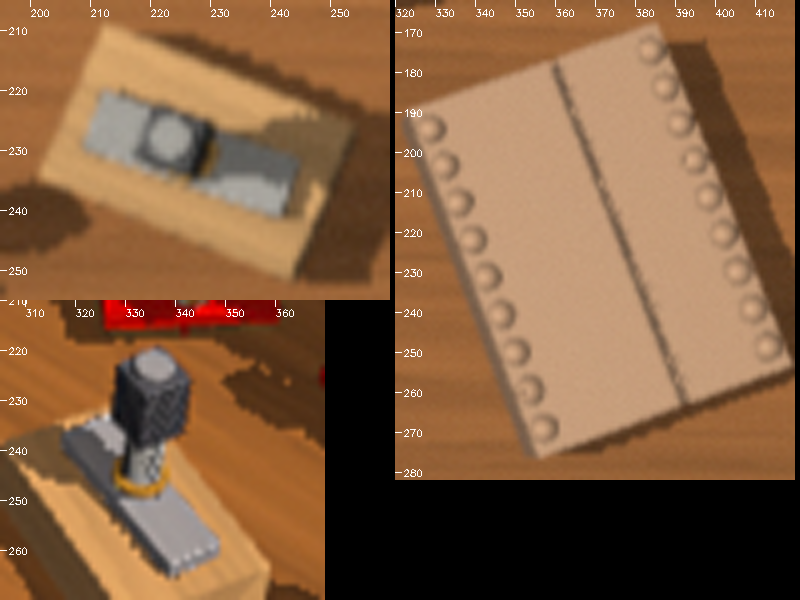

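The crop confirms it: a steel base with a dark knurled grip and a brass ring, standing on wood, with no red. In the top picture the base corners are at (212,220), (245,231), (242,241) and (209,230), and the top of the grip is at (223.7,227.8). The channel runs from (360.3,178.3) to (393,263.8).

```bash
cat > h.py <<'E'
import numpy as np
from cell import observe, vision, bot
def ray(name,uv,z,s=None):
    m=vision.camera_model(name)
    if name=="wrist":
        T=np.eye(4);T[:3,:3]=s["ee_rot"];T[:3,3]=s["position"];P=T@np.array(m["tool_from_camera"])
    else: P=np.array(m["pose"])
    uv=np.atleast_2d(uv).astype(float)
    d=np.c_[(uv[:,0]-m["cx"])/m["fx"],(uv[:,1]-m["cy"])/m["fy"],np.ones(len(uv))]@P[:3,:3].T
    o=P[:3,3]; return o+d*((z-o[2])/d[:,2])[:,None]
def proj(name,p,s=None):
    m=vision.camera_model(name)
    if name=="wrist":
        T=np.eye(4);T[:3,:3]=s["ee_rot"];T[:3,3]=s["position"];P=T@np.array(m["tool_from_camera"])
    else: P=np.array(m["pose"])
    q=(np.atleast_2d(p)-P[:3,3])@P[:3,:3]
    return np.c_[m["fx"]*q[:,0]/q[:,2]+m["cx"],m["fy"]*q[:,1]/q[:,2]+m["cy"]]
def ang(v): return np.degrees(np.arctan2(v[1],v[0]))
E
python3 - <<'E'
from h import *
np.set_printoptions(precision=4,suppress=True)
st=ray("top",[(212.5,208.7),(254.2,225.3),(243.8,251.7),(201.7,234.7)],.045)
b=ray("top",[(212.2,220.3),(245,230.8),(242.2,241.2),(208.8,229.7)],.057)
g=ray("top",[(223.7,227.8)],.142); g2=ray("scene",[(305+155/5-0,210+62/5)],.142)
s=ray("top",[(323.3,189),(385,168.3),(419.5,253.3),(355.8,275.8)],.07)
c=ray("top",[(360.3,178.3),(393,263.8)],.07)
for n,q in(("stand",st),("base",b),("stone",s)):
    print(n,q.mean(0),[np.linalg.norm(q[i]-q[(i+1)%4]).round(4) for i in range(4)],[ang(q[(i+1)%4]-q[i]).round(1) for i in range(4)])
print("grip",g,g2,"chan",c,c.mean(0),ang(c[1]-c[0]))
m=ray("top",[(300,165),(394,149)],.0);print("mallet,boss",m)
E
```

```text
stand [0.4956 0.2006 0.045 ] [np.float64(0.1297), np.float64(0.081), np.float64(0.1303), np.float64(0.0807)] [np.float64(-110.6), np.float64(160.0), np.float64(69.3), np.float64(-20.3)]
base [0.4933 0.2021 0.057 ] [np.float64(0.0983), np.float64(0.0305), np.float64(0.1006), np.float64(0.0284)] [np.float64(-106.6), np.float64(166.6), np.float64(72.2), np.float64(-17.7)]
stone [ 0.5272 -0.2037  0.07  ] [np.float64(0.1875), np.float64(0.2583), np.float64(0.1901), np.float64(0.2595)] [np.float64(-70.1), np.float64(-158.6), np.float64(110.3), np.float64(20.8)]
grip [[0.4936 0.2019 0.142 ]] [[0.4936 0.2026 0.142 ]] chan [[ 0.6493 -0.1745  0.07  ]
 [ 0.4087 -0.2649  0.07  ]] [ 0.529  -0.2197  0.07  ] -159.40060181471335
mallet,boss [[ 0.7007 -0.0055  0.    ]
 [ 0.7564 -0.2907  0.    ]]
```

```bash
python3 -m inch '[{"x":1,"z":-0.56,"fingers":-1},{"x":1,"z":-0.56},{"x":1,"z":-0.56},{"x":1,"z":-0.56},{"x":1,"z":-0.56},{"x":1,"z":-0.56},{"x":1,"z":-0.56},{"x":1,"z":-0.56},{"x":1,"z":-0.56},{"x":1,"z":-0.56}]' 40
python3 -m inch '[{"x":1,"z":-0.56},{"x":1,"z":-0.56},{"x":1,"z":-0.56},{"x":1,"z":-0.56},{"ay":-0.08},{"ay":-0.08},{},{}]'
python3 - <<'E'
from h import *; import cv2
s=observe();a=vision.camera("wrist");cv2.imwrite("pics/w1.png",a[:,:,::-1])
np.save("w1.npy",s,allow_pickle=True);print(s["t"],s["position"],np.round(s["ee_rot"],4).tolist(),s["joint_pos"],s["contact_force"])
print(proj("wrist",[[.4935,.202,.142],[.4935,.202,.057],[.4956,.2006,.045]],s))
E
```

```text
0.1 [0.26919912 0.53568087 0.2413248 ] [[0.8935, -0.0009, 0.4491], [-0.4491, -0.0014, 0.8935], [-0.0002, -1.0, -0.0017]] [ 5.84184969e+01  7.51156613e+00  8.53247432e+01  1.98643499e-03
  8.72605480e+01 -4.89422299e+00] [-0.45269158 -0.43111514  0.08678757]
[[101.81682248 514.85005255]
 [134.58578543 438.65064597]
 [138.29020762 431.42210675]]invalid input
invalid input
```

View pics/w1.png

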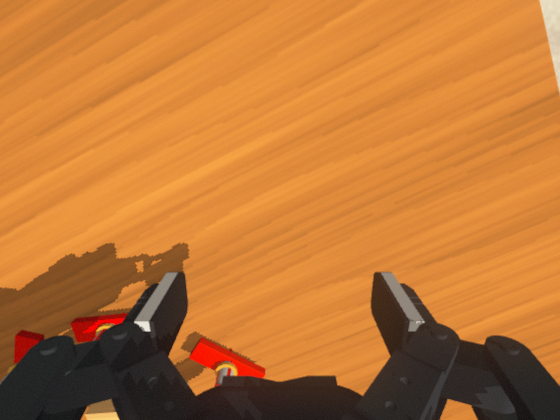

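The rows were refused, so the arm hasn't moved; this picture shows only bench and two red look-alikes. I'll try again with every key given in each row.

```bash
python3 -m inch '[{"fingers":-1,"x":1,"y":0,"z":-0.56,"ax":0,"ay":0,"az":0}]' 40; python3 -m inch '[{"fingers":-1,"x":1,"z":-0.56}]'; python3 -m inch '[{"fingers":-1,"x":1,"y":0,"z":-0.56,"ax":0,"ay":0,"az":0},{"fingers":-1,"x":1,"y":0,"z":-0.56,"ax":0,"ay":0,"az":0}]'
```

```text
t: 0.25
position: [0.284, 0.5135, 0.2416]
ee_rot: [[0.895, -0.001, 0.447], [-0.447, 0.0, 0.895], [-0.001, -1.0, -0.0]]
contact_force: [0.4, -0.4, 0.4]
gripper_width: 0.0852
t: 0.45
position: [0.3177, 0.464, 0.2418]
ee_rot: [[0.894, -0.0, 0.448], [-0.448, -0.001, 0.894], [-0.0, -1.0, -0.001]]
contact_force: [-0.1, 0.8, 0.6]
gripper_width: 0.0854invalid input
```

```bash
python3 -m inch '[{"fingers":-1,"x":1,"y":0,"z":-0.56,"ax":0,"ay":0,"az":0},{"fingers":-1,"x":1,"y":0,"z":-0.56,"ax":0,"ay":0,"az":0},{"fingers":-1,"x":1,"y":0,"z":-0.56,"ax":0,"ay":0,"az":0},{"fingers":-1,"x":1,"y":0,"z":-0.56,"ax":0,"ay":0,"az":0},{"fingers":-1,"x":1,"y":0,"z":-0.56,"ax":0,"ay":0,"az":0},{"fingers":-1,"x":1,"y":0,"z":-0.56,"ax":0,"ay":0,"az":0},{"fingers":-1,"x":1,"y":0,"z":-0.56,"ax":0,"ay":0,"az":0},{"fingers":-1,"x":1,"y":0,"z":-0.56,"ax":0,"ay":0,"az":0},{"fingers":-1,"x":1,"y":0,"z":-0.56,"ax":0,"ay":0,"az":0},{"fingers":-1,"x":1,"y":0,"z":-0.56,"ax":0,"ay":0,"az":0}]'
python3 -m inch '[{"fingers":-1,"x":1,"y":0,"z":-0.56,"ax":0,"ay":0,"az":0},{"fingers":-1,"x":0,"y":0,"z":0,"ax":0,"ay":-0.08,"az":0},{"fingers":-1,"x":0,"y":0,"z":0,"ax":0,"ay":-0.08,"az":0},{"fingers":-1,"x":0,"y":0,"z":0,"ax":0,"ay":0,"az":0},{"fingers":-1,"x":0,"y":0,"z":0,"ax":0,"ay":0,"az":0}]'
python3 - <<'E'
from h import *; import cv2
s=observe();a=vision.camera("wrist");cv2.imwrite("pics/w2.png",a[:,:,::-1])
np.save("w2.npy",s,allow_pickle=True);print(s["t"],s["position"],np.round(s["ee_rot"],4).tolist(),np.round(s["joint_pos"],1),s["contact_force"])
print(proj("wrist",[[.4935,.202,.142],[.4935,.202,.057],[.4956,.2006,.045]],s))
E
```

```text
t: 1.45
position: [0.4785, 0.2264, 0.242]
ee_rot: [[0.893, -0.0, 0.449], [-0.449, -0.0, 0.893], [-0.0, -1.0, -0.0]]
contact_force: [0.1, 0.8, 0.9]
gripper_width: 0.0856
t: 1.95
position: [0.494, 0.2038, 0.2421]
ee_rot: [[0.953, -0.0, 0.303], [-0.303, -0.0, 0.953], [-0.0, -1.0, -0.0]]
contact_force: [-0.3, 0.9, 0.4]
gripper_width: 0.0849
1.95 [0.49396684 0.20378795 0.24205485] [[0.9529, -0.0004, 0.3032], [-0.3032, -0.0001, 0.9529], [-0.0004, -1.0, -0.0003]] [ 16.9  -2.7  95.7  -0.   87.  -55.4] [-0.29089447  0.94645035  0.35217618]
[[278.66021794 215.43467996]
 [278.68491453 187.47125606]
 [278.02462133 186.85004372]]
```

View pics/w2.png

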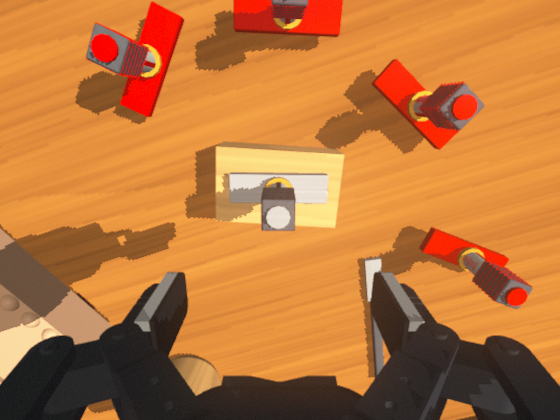

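The gauge fits the jaws: the base runs level in the picture from (229,174) to (328,176), and the grip top is at (278,217) against a predicted (279,215). I'll go down and grasp it.

```bash
python3 -m inch '[{"fingers":-1,"x":0.04,"y":0.8,"z":-0.08,"ax":0,"ay":0,"az":0},{"fingers":-1,"x":0,"y":0.8,"z":0,"ax":0,"ay":0,"az":0},{"fingers":-1,"x":0,"y":0.8,"z":0,"ax":0,"ay":0,"az":0},{"fingers":-1,"x":0,"y":0.8,"z":0,"ax":0,"ay":0,"az":0},{"fingers":-1,"x":0,"y":0.8,"z":0,"ax":0,"ay":0,"az":0},{"fingers":-1,"x":0,"y":0.8,"z":0,"ax":0,"ay":0,"az":0},{"fingers":-1,"x":0,"y":0.4,"z":0,"ax":0,"ay":0,"az":0},{"fingers":-1,"x":0,"y":0,"z":0,"ax":0,"ay":0,"az":0},{"fingers":-1,"x":0,"y":0,"z":0,"ax":0,"ay":0,"az":0}]'
python3 -m inch '[{"fingers":0,"x":0,"y":0,"z":0,"ax":0,"ay":0,"az":0},{"fingers":0.2,"x":0,"y":0,"z":0,"ax":0,"ay":0,"az":0},{"fingers":0.4,"x":0,"y":0,"z":0,"ax":0,"ay":0,"az":0},{"fingers":1,"x":0,"y":0,"z":0,"ax":0,"ay":0,"az":0},{"fingers":1,"x":0,"y":0,"z":0,"ax":0,"ay":0,"az":0},{"fingers":1,"x":0,"y":0,"z":0,"ax":0,"ay":0,"az":0},{"fingers":1,"x":0,"y":0,"z":0,"ax":0,"ay":0,"az":0},{"fingers":1,"x":0,"y":0,"z":0,"ax":0,"ay":0,"az":0},{"fingers":1,"x":0,"y":0,"z":0,"ax":0,"ay":0,"az":0},{"fingers":1,"x":0,"y":0,"z":0,"ax":0,"ay":0,"az":0}]' 50
python3 -c "
from h import *;s=observe();print(s['position'],s['gripper_width'],s['contact_force'],s['torque'])"
```

```text
t: 2.9
position: [0.4948, 0.2018, 0.113]
ee_rot: [[0.954, 0.0, 0.301], [-0.301, 0.0, 0.954], [0.0, -1.0, 0.0]]
contact_force: [0.1, 0.3, 0.6]
gripper_width: 0.0855
t: 3.9
position: [0.4948, 0.2017, 0.1127]
ee_rot: [[0.954, 0.001, 0.301], [-0.301, 0.0, 0.954], [0.001, -1.0, 0.0]]
contact_force: [-1.2, 1.3, 4.4]
gripper_width: 0.025
[0.49476627 0.20167775 0.11271897] 0.025016269236943712 [-1.18729279  1.30239009  4.40545781] [-0.14814899  0.23443798 -0.01634974]
```

```bash
python3 -m inch '[{"fingers":1,"x":0,"y":-0.3,"z":0,"ax":0,"ay":0,"az":0},{"fingers":1,"x":0,"y":-0.6,"z":0,"ax":0,"ay":0,"az":0},{"fingers":1,"x":0,"y":-0.8,"z":0,"ax":0,"ay":0,"az":0},{"fingers":1,"x":0,"y":-0.8,"z":0,"ax":0,"ay":0,"az":0},{"fingers":1,"x":0,"y":-0.8,"z":0,"ax":0,"ay":0,"az":0},{"fingers":1,"x":0,"y":-0.8,"z":0,"ax":0,"ay":0,"az":0},{"fingers":1,"x":0,"y":-0.8,"z":0,"ax":0,"ay":0,"az":0},{"fingers":1,"x":0,"y":-0.3,"z":0,"ax":0,"ay":0,"az":0},{"fingers":1,"x":0,"y":0,"z":0,"ax":0,"ay":0,"az":0}]'
python3 -m inch '[{"fingers":1,"x":0.2,"y":0,"z":-0.48,"ax":0,"ay":0,"az":0},{"fingers":1,"x":0.4,"y":0,"z":-0.98,"ax":0,"ay":0,"az":0},{"fingers":1,"x":0.4,"y":0,"z":-0.98,"ax":0,"ay":0,"az":0},{"fingers":1,"x":0.4,"y":0,"z":-0.98,"ax":0,"ay":0,"az":0},{"fingers":1,"x":0.4,"y":0,"z":-0.98,"ax":0,"ay":0,"az":0},{"fingers":1,"x":0.4,"y":0,"z":-0.98,"ax":0,"ay":0,"az":0},{"fingers":1,"x":0.4,"y":0,"z":-0.98,"ax":0,"ay":0,"az":0},{"fingers":1,"x":0.4,"y":0,"z":-0.98,"ax":0,"ay":0,"az":0},{"fingers":1,"x":0.4,"y":0,"z":-0.98,"ax":0,"ay":0,"az":0},{"fingers":1,"x":0.4,"y":0,"z":-0.98,"ax":0,"ay":0,"az":0}]'
python3 -m inch '[{"fingers":1,"x":0.4,"y":0,"z":-0.98,"ax":0,"ay":0,"az":0},{"fingers":1,"x":0.4,"y":0,"z":-0.98,"ax":0,"ay":0,"az":0},{"fingers":1,"x":0.4,"y":0,"z":-0.98,"ax":0,"ay":0,"az":0},{"fingers":1,"x":0.4,"y":0,"z":-0.98,"ax":0,"ay":0,"az":0},{"fingers":1,"x":0.4,"y":0,"z":-0.98,"ax":0,"ay":0,"az":0},{"fingers":1,"x":0.4,"y":0,"z":-0.98,"ax":0,"ay":0,"az":0},{"fingers":1,"x":0.2,"y":0,"z":-0.48,"ax":0,"ay":0,"az":0}]'
python3 -m inch '[{"fingers":1,"x":0,"y":0,"z":0,"ax":0,"ay":-0.133,"az":0},{"fingers":1,"x":0,"y":0,"z":0,"ax":0,"ay":-0.133,"az":0},{"fingers":1,"x":0,"y":0,"z":0,"ax":0,"ay":-0.133,"az":0},{"fingers":1,"x":0,"y":0,"z":0,"ax":0,"ay":-0.133,"az":0},{"fingers":1,"x":0,"y":0,"z":0,"ax":0,"ay":-0.133,"az":0},{"fingers":1,"x":0,"y":0,"z":0,"ax":0,"ay":0,"az":0},{"fingers":1,"x":0,"y":0,"z":0,"ax":0,"ay":0,"az":0},{"fingers":1,"x":0,"y":0,"z":0,"ax":0,"ay":0,"az":0}]'
python3 - <<'E'
from h import *; import cv2
s=observe();a=vision.camera("wrist");cv2.imwrite("pics/w3.png",a[:,:,::-1])
np.save("w3.npy",s,allow_pickle=True);print(s["t"],s["position"],np.round(s["ee_rot"],4).tolist(),np.round(s["joint_pos"],1),s["contact_force"])
print(proj("wrist",ray("top",[(360.3,178.3),(393,263.8)],.07),s))
E
```

```text
t: 4.8
position: [0.4952, 0.2017, 0.2441]
ee_rot: [[0.954, 0.003, 0.301], [-0.301, 0.001, 0.954], [0.002, -1.0, 0.002]]
contact_force: [-0.2, -0.0, -2.5]
gripper_width: 0.0253
t: 5.8
position: [0.514, -0.0504, 0.2406]
ee_rot: [[0.954, -0.003, 0.301], [-0.301, 0.0, 0.954], [-0.003, -1.0, -0.001]]
contact_force: [1.1, -0.3, -2.7]
gripper_width: 0.0253
t: 6.5
position: [0.5279, -0.2222, 0.2405]
ee_rot: [[0.953, -0.003, 0.303], [-0.303, 0.0, 0.953], [-0.003, -1.0, -0.0]]
contact_force: [0.5, 0.0, -2.2]
gripper_width: 0.0255
t: 7.3
position: [0.529, -0.2198, 0.2419]
ee_rot: [[0.937, -0.001, -0.349], [0.349, 0.0, 0.937], [-0.001, -1.0, 0.001]]
contact_force: [-0.2, 0.0, -2.9]
gripper_width: 0.0255
7.3 [ 0.52895128 -0.2198323   0.24185132] [[0.9372, -0.0007, -0.3487], [0.3487, 0.0003, 0.9372], [-0.0005, -1.0, 0.0006]] [ -27.7    3.3   89.7   -0.    87.  -138.1] [-0.1919169   0.01897669 -2.89039359]
[[280.3551844  304.66834586]
 [279.5744871   45.21586752]]
```

View pics/w3.png

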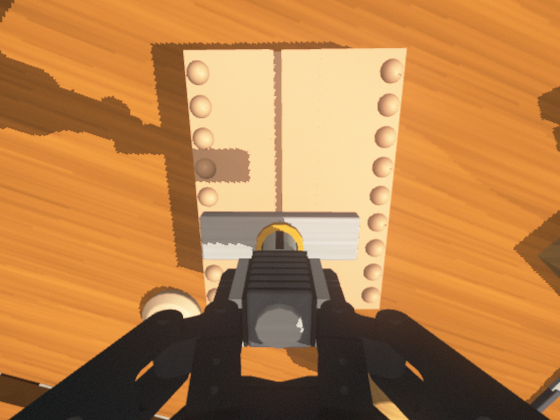

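The gauge is held square, with its base from (201,213) to (359,212) in the picture. The channel runs from about (277,50) to (280,205). I'll fit both lines numerically.

Run:
```python
from h import *; import cv2
s=np.load("w3.npy",allow_pickle=True).item();im=cv2.imread("pics/w3.png").astype(float).sum(2)
R=np.array(s["ee_rot"]);p=np.array(s["position"])
pts=[]
for v in range(58,205):
    r=im[v,262:298]; w=np.clip(np.median(r)-r-60,0,None)
    if w.sum()>0: pts.append((262+(w*np.arange(36)).sum()/w.sum(),v))
pts=np.array(pts);W=ray("wrist",pts,.07,s);T=(W-p)@R
k=np.polyfit(T[:,0],T[:,2],1);res=T[:,2]-np.polyval(k,T[:,0])
print("chan in tool: slope deg",np.degrees(np.arctan(k[0])),"z at x=0 (mm)",k[1]*1e3,"res",res.std()*1e3,"x range",T[:,0].min(),T[:,0].max())
zb=p[2]-.0677+.012
e=ray("wrist",[(201,213.5),(358.5,211.5),(358.5,258.5),(203,261)],zb,s);print(((e-p)@R*1e3).round(1))
# rear edge column extents
for v in (222,235,248): 
    r=im[v,190:370]; g=np.abs(np.diff(r)); print(v,190+np.argsort(g)[-6:])
st=ray("wrist",[(184,50.5),(406,48.5)],.07,s);print("stone near edge tool",((st-p)@R*1e3).round(1))
```

```text
chan in tool: slope deg 0.4750359226251163 z at x=0 (mm) -1.4519850959522356 res 0.2850372543550739 x range -0.11846829806067402 0.012678723240894849
[[-17.8  55.7 -49. ]
 [-19.   55.7  47.7]
 [ 13.1  55.7  50.2]
 [ 14.7  55.7 -50.2]]
222 [285 287 284 198 366 367]
235 [257 283 282 275 301 199]
248 [365 251 201 202 364 297]
stone near edge tool [[-124.3  171.9  -81.8]
 [-125.8  172.   107.1]]
```

The channel lies about 1 mm to the -z side of the gauge axis and the gauge is square to it within 0.5°. I'll lower it so the tip is 8 mm above the face and look again.

```bash
python3 -m inch '[{"fingers":1,"x":0,"y":0.3,"z":-0.04,"ax":0,"ay":0,"az":0},{"fingers":1,"x":0,"y":0.6,"z":0,"ax":0,"ay":0,"az":0},{"fingers":1,"x":0,"y":0.6,"z":0,"ax":0,"ay":0,"az":0},{"fingers":1,"x":0,"y":0.6,"z":0,"ax":0,"ay":0,"az":0},{"fingers":1,"x":0,"y":0.6,"z":0,"ax":0,"ay":0,"az":0},{"fingers":1,"x":0,"y":0.25,"z":0,"ax":0,"ay":0,"az":0},{"fingers":1,"x":0,"y":0,"z":0,"ax":0,"ay":0,"az":0},{"fingers":1,"x":0,"y":0,"z":0,"ax":0,"ay":0,"az":0},{"fingers":1,"x":0,"y":0,"z":0,"ax":0,"ay":0,"az":0}]'
python3 - <<'E'
from h import *; import cv2
s=observe();a=vision.camera("wrist")[:,:,::-1];sc=vision.camera("scene")[:,:,::-1]
cv2.imwrite("pics/w4.png",a);cv2.imwrite("pics/s4.png",sc)
np.save("w4.npy",s,allow_pickle=True);print(s["t"],s["position"],np.round(s["contact_force"],2),np.round(s["torque"],3))
R=np.array(s["ee_rot"]);p=np.array(s["position"])
im=a.astype(float).sum(2);pts=[]
for v in range(40,185):
    r=im[v,256:304]; w=np.clip(np.median(r)-r-60,0,None)
    if w.sum()>0: pts.append((256+(w*np.arange(48)).sum()/w.sum(),v))
pts=np.array(pts);T=(ray("wrist",pts,.07,s)-p)@R;k=np.polyfit(T[:,0],T[:,2],1);print(np.degrees(k[0]),k[1]*1e3,(T[:,2]-np.polyval(k,T[:,0])).std()*1e3,T[:,0].min(),T[:,0].max())
u=proj("scene",[p-[0,0,.07]],s)[0].astype(int);print(u)
W=np.hstack([cv2.resize(a[140:290,180:380],None,fx=2.5,fy=2.5,interpolation=2),cv2.resize(sc[u[1]-75:u[1]+50,u[0]-50:u[0]+50],(300,375),interpolation=2)])
cv2.imwrite("pics/m4.png",W)
E
```

```text
t: 8.25
position: [0.5302, -0.2212, 0.1696]
ee_rot: [[0.936, 0.002, -0.352], [0.352, -0.001, 0.936], [0.001, -1.0, -0.001]]
contact_force: [0.0, -0.1, -2.8]
gripper_width: 0.0253
8.25 [ 0.53019157 -0.22121157  0.16961078] [ 0.03 -0.07 -2.78] [-0.048 -0.035 -0.019]
0.23059536251041182 0.38597174645201127 0.2750501681590267 -0.12048791957890186 -0.025471323443922892
[211 168]
```

View pics/m4.png

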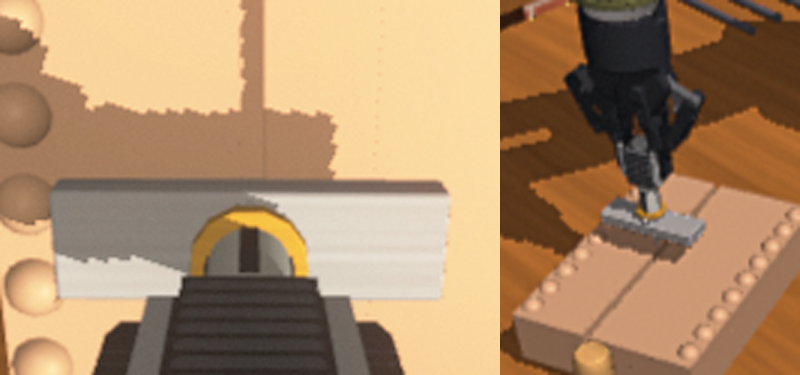

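The strip 241–264 px wide in the crop is the channel (about 7 mm), and the base spans 52–449 px, so they are nearly centred on each other. I'll refit using only the lit rows.

Run:
```python
from h import *; import cv2
s=np.load("w4.npy",allow_pickle=True).item();a=cv2.imread("pics/w4.png")
R=np.array(s["ee_rot"]);p=np.array(s["position"])
im=a.astype(float).sum(2);pts=[]
for v in range(30,166):
    r=im[v,262:300]; h=(np.percentile(r,80)+r.min())/2; i=np.where(r<h)[0]
    pts.append((262+i.mean(),v))
pts=np.array(pts);T=(ray("wrist",pts,.07,s)-p)@R;k=np.polyfit(T[:,0],T[:,2],1)
d=T[:,2]-np.polyval(k,T[:,0]);print(np.degrees(k[0]),k[1]*1e3,d.std()*1e3)
print(pts[::15],(T[::15,[0,2]]*1e3).round(1))
zb=p[2]-.0677
f=lambda x,y:(180+x/2.5,140+y/2.5)
print(((ray("wrist",[f(53,182),f(446,182)],zb+.0,s)-p)@R*1e3).round(1),((ray("wrist",[f(53,298),f(443,297),f(54,192),f(447,192)],zb+.012,s)-p)@R*1e3).round(1))
```

```text
0.3870933195530541 0.6791079377339748 0.31730331500048414
[[280.   30. ]
 [280.   45. ]
 [280.5  60. ]
 [281.   75. ]
 [279.5  90. ]
 [281.  105. ]
 [280.5 120. ]
 [281.  135. ]
 [280.5 150. ]
 [281.5 165. ]] [[-1.262e+02 -3.000e-01]
 [-1.176e+02 -3.000e-01]
 [-1.088e+02 -0.000e+00]
 [-9.970e+01  3.000e-01]
 [-9.040e+01 -7.000e-01]
 [-8.080e+01  4.000e-01]
 [-7.090e+01  0.000e+00]
 [-6.080e+01  4.000e-01]
 [-5.030e+01  1.000e-01]
 [-3.960e+01  8.000e-01]]
[[-14.1  67.8 -51.9]
 [-14.   67.6  50.8]] [[ 13.5  55.8 -51.3]
 [ 13.2  55.7  49.3]
 [-15.6  55.7 -48.8]
 [-15.5  55.6  48.1]]
```

```bash
python3 -m inch '[{"fingers":1,"x":0,"y":0.1,"z":0.035,"ax":0,"ay":0,"az":0},{"fingers":1,"x":0,"y":0.1,"z":0,"ax":0,"ay":0,"az":0},{"fingers":1,"x":0,"y":0.1,"z":0,"ax":0,"ay":0,"az":0},{"fingers":1,"x":0,"y":0.1,"z":0,"ax":0,"ay":0,"az":0},{"fingers":1,"x":0,"y":0.05,"z":0,"ax":0,"ay":0,"az":0},{"fingers":1,"x":0,"y":0,"z":0,"ax":0,"ay":0,"az":0},{"fingers":1,"x":0,"y":0,"z":0,"ax":0,"ay":0,"az":0}]'
python3 -m inch '[{"fingers":1,"x":0,"y":0.04,"z":0,"ax":0,"ay":0,"az":0},{"fingers":1,"x":0,"y":0.04,"z":0,"ax":0,"ay":0,"az":0},{"fingers":1,"x":0,"y":0,"z":0,"ax":0,"ay":0,"az":0}]'
```

```text
t: 9.05
position: [0.5293, -0.2201, 0.1573]
ee_rot: [[0.936, -0.0, -0.351], [0.351, 0.0, 0.936], [-0.0, -1.0, 0.0]]
contact_force: [-0.1, -0.1, -3.1]
gripper_width: 0.0257
t: 9.35
position: [0.5292, -0.22, 0.1551]
ee_rot: [[0.936, -0.0, -0.352], [0.352, 0.0, 0.936], [-0.0, -1.0, 0.0]]
contact_force: [-0.5, 0.3, -3.1]
gripper_width: 0.0252
```

There's no force with the tip about 4.6 mm below face level, so the probe is in the channel. I'll continue down gently.

```bash
python3 -m inch '[{"fingers":1,"x":0,"y":0.06,"z":0,"ax":0,"ay":0,"az":0},{"fingers":1,"x":0,"y":0.06,"z":0,"ax":0,"ay":0,"az":0},{"fingers":1,"x":0,"y":0.06,"z":0,"ax":0,"ay":0,"az":0},{"fingers":1,"x":0,"y":0.06,"z":0,"ax":0,"ay":0,"az":0},{"fingers":1,"x":0,"y":0,"z":0,"ax":0,"ay":0,"az":0}]'
python3 -m inch '[{"fingers":1,"x":0,"y":0.06,"z":0,"ax":0,"ay":0,"az":0},{"fingers":1,"x":0,"y":0.06,"z":0,"ax":0,"ay":0,"az":0},{"fingers":1,"x":0,"y":0.06,"z":0,"ax":0,"ay":0,"az":0},{"fingers":1,"x":0,"y":0.06,"z":0,"ax":0,"ay":0,"az":0},{"fingers":1,"x":0,"y":0,"z":0,"ax":0,"ay":0,"az":0}]'
```

```text
t: 9.85
position: [0.5293, -0.2201, 0.1494]
ee_rot: [[0.936, 0.0, -0.352], [0.352, -0.0, 0.936], [0.0, -1.0, -0.0]]
contact_force: [-0.6, 1.5, 0.8]
gripper_width: 0.0255
t: 10.35
position: [0.5293, -0.2201, 0.1432]
ee_rot: [[0.936, 0.0, -0.352], [0.352, -0.0, 0.936], [0.0, -1.0, -0.0]]
contact_force: [-1.5, 0.7, 1.8]
gripper_width: 0.0253
```

```bash
python3 -m inch '[{"fingers":1,"x":0,"y":0.06,"z":0,"ax":0,"ay":0,"az":0},{"fingers":1,"x":0,"y":0.06,"z":0,"ax":0,"ay":0,"az":0},{"fingers":1,"x":0,"y":0.03,"z":0,"ax":0,"ay":0,"az":0},{"fingers":1,"x":0,"y":0,"z":0,"ax":0,"ay":0,"az":0}]'
python3 -m inch '[{"fingers":1,"x":0,"y":0.02,"z":0,"ax":0,"ay":0,"az":0},{"fingers":1,"x":0,"y":0.02,"z":0,"ax":0,"ay":0,"az":0},{"fingers":1,"x":0,"y":0,"z":0,"ax":0,"ay":0,"az":0}]'
```

```text
t: 10.75
position: [0.5293, -0.2201, 0.1395]
ee_rot: [[0.936, 0.0, -0.351], [0.351, -0.0, 0.936], [0.0, -1.0, -0.0]]
contact_force: [-1.4, 0.6, 2.5]
gripper_width: 0.0255
t: 11.05
position: [0.5293, -0.2201, 0.1386]
ee_rot: [[0.936, 0.0, -0.352], [0.352, -0.0, 0.936], [0.0, -1.0, -0.0]]
contact_force: [-1.3, 1.1, 2.4]
gripper_width: 0.0255
```

Still on the spring alone. I'll take finer steps until the base touches.

```bash
for i in 1; do python3 -m inch '[{"fingers":1,"x":0,"y":0.02,"z":0,"ax":0,"ay":0,"az":0},{"fingers":1,"x":0,"y":0,"z":0,"ax":0,"ay":0,"az":0},{"fingers":1,"x":0,"y":0,"z":0,"ax":0,"ay":0,"az":0}]'; done
python3 -m inch '[{"fingers":1,"x":0,"y":0.02,"z":0,"ax":0,"ay":0,"az":0},{"fingers":1,"x":0,"y":0,"z":0,"ax":0,"ay":0,"az":0},{"fingers":1,"x":0,"y":0,"z":0,"ax":0,"ay":0,"az":0}]'
```

```text
t: 11.35
position: [0.5293, -0.2201, 0.1381]
ee_rot: [[0.936, 0.0, -0.352], [0.352, -0.0, 0.936], [0.0, -1.0, -0.0]]
contact_force: [-1.3, 0.8, 2.8]
gripper_width: 0.0257
t: 11.65
position: [0.5293, -0.2201, 0.1378]
ee_rot: [[0.936, 0.0, -0.352], [0.352, -0.0, 0.936], [0.0, -1.0, -0.0]]
contact_force: [-1.6, 2.1, 4.4]
gripper_width: 0.0253
```

```bash
python3 -m inch '[{"fingers":1,"x":0,"y":0.016,"z":0,"ax":0,"ay":0,"az":0},{"fingers":1,"x":0,"y":0,"z":0,"ax":0,"ay":0,"az":0},{"fingers":1,"x":0,"y":0,"z":0,"ax":0,"ay":0,"az":0}]'; python3 -c "
from h import *;s=observe();print(s['position'],s['contact_force'],s['torque'])"
```

```text
t: 11.95
position: [0.5294, -0.22, 0.1378]
ee_rot: [[0.936, 0.0, -0.352], [0.352, -0.0, 0.936], [0.0, -1.0, -0.0]]
contact_force: [-3.6, 1.7, 8.3]
gripper_width: 0.0255
[ 0.52937664 -0.22004819  0.13777288] [-3.636357    1.66349209  8.34351067] [ 0.33675379  0.55441298 -0.05071402]
```

```bash
python3 -m inch '[{"fingers":1,"x":0,"y":0.008,"z":0,"ax":0,"ay":0,"az":0},{"fingers":1,"x":0,"y":0,"z":0,"ax":0,"ay":0,"az":0},{"fingers":1,"x":0,"y":0,"z":0,"ax":0,"ay":0,"az":0},{"fingers":1,"x":0,"y":0,"z":0,"ax":0,"ay":0,"az":0},{"fingers":1,"x":0,"y":0,"z":0,"ax":0,"ay":0,"az":0},{"fingers":1,"x":0,"y":0,"z":0,"ax":0,"ay":0,"az":0},{"fingers":1,"x":0,"y":0,"z":0,"ax":0,"ay":0,"az":0},{"fingers":1,"x":0,"y":0,"z":0,"ax":0,"ay":0,"az":0},{"fingers":1,"x":0,"y":0,"z":0,"ax":0,"ay":0,"az":0},{"fingers":1,"x":0,"y":0,"z":0,"ax":0,"ay":0,"az":0}]'
python3 -m inch '[{"fingers":1,"x":0,"y":0,"z":0,"ax":0,"ay":0,"az":0},{"fingers":1,"x":0,"y":0,"z":0,"ax":0,"ay":0,"az":0},{"fingers":1,"x":0,"y":0,"z":0,"ax":0,"ay":0,"az":0}]'
python3 - <<'E'
from h import *; import cv2
s=observe();a=vision.camera("wrist")[:,:,::-1];sc=vision.camera("scene")[:,:,::-1]
cv2.imwrite("pics/w5.png",a);cv2.imwrite("pics/s5.png",sc)
print(s["t"],s["position"],s["contact_force"])
u=proj("scene",[np.array(s["position"])-[0,0,.05]],s)[0].astype(int)
W=np.hstack([cv2.resize(a[140:290,180:380],None,fx=2.5,fy=2.5,interpolation=2),cv2.resize(sc[u[1]-50:u[1]+45,u[0]-38:u[0]+38],(300,375),interpolation=2)])
cv2.imwrite("pics/m5.png",W)
E
```

```text
t: 12.95
position: [0.5294, -0.22, 0.1378]
ee_rot: [[0.936, 0.0, -0.352], [0.352, -0.0, 0.936], [0.0, -1.0, -0.0]]
contact_force: [-3.8, 2.6, 8.9]
gripper_width: 0.0252
t: 13.25
position: [0.5294, -0.22, 0.1377]
ee_rot: [[0.936, 0.0, -0.352], [0.352, -0.0, 0.936], [0.0, -1.0, -0.0]]
contact_force: [-4.1, 2.7, 9.5]
gripper_width: 0.0256
13.25 [ 0.52939665 -0.22001057  0.13774648] [-4.13824484  2.74743708  9.49788081]
```

View pics/m5.png

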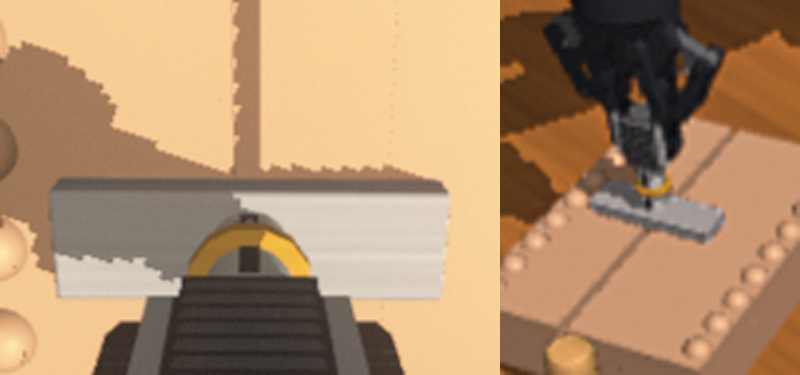

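The base sits flush across the channel and the ring has been pushed up the barrel. The seat was held for 1.3 s at about 12 N on the stone. Now I'll lift straight up and go back.

```bash
python3 -m inch '[{"fingers":1,"x":0,"y":-0.1,"z":0,"ax":0,"ay":0,"az":0},{"fingers":1,"x":0,"y":-0.3,"z":0,"ax":0,"ay":0,"az":0},{"fingers":1,"x":0,"y":-0.4,"z":0,"ax":0,"ay":0,"az":0},{"fingers":1,"x":0,"y":-0.6,"z":0,"ax":0,"ay":0,"az":0},{"fingers":1,"x":0,"y":-0.7,"z":0,"ax":0,"ay":0,"az":0},{"fingers":1,"x":0,"y":-0.7,"z":0,"ax":0,"ay":0,"az":0},{"fingers":1,"x":0,"y":-0.7,"z":0,"ax":0,"ay":0,"az":0},{"fingers":1,"x":0,"y":-0.5,"z":0,"ax":0,"ay":0,"az":0},{"fingers":1,"x":0,"y":-0.2,"z":0,"ax":0,"ay":0,"az":0},{"fingers":1,"x":0,"y":0,"z":0,"ax":0,"ay":0,"az":0}]'
python3 -m inch '[{"fingers":1,"x":0,"y":0,"z":0,"ax":0,"ay":0.133,"az":0},{"fingers":1,"x":0,"y":0,"z":0,"ax":0,"ay":0.133,"az":0},{"fingers":1,"x":0,"y":0,"z":0,"ax":0,"ay":0.133,"az":0},{"fingers":1,"x":0,"y":0,"z":0,"ax":0,"ay":0.133,"az":0},{"fingers":1,"x":0,"y":0,"z":0,"ax":0,"ay":0.133,"az":0},{"fingers":1,"x":0,"y":0,"z":0,"ax":0,"ay":0,"az":0}]'
python3 -m inch '[{"fingers":1,"x":-0.2,"y":0,"z":0.48,"ax":0,"ay":0,"az":0},{"fingers":1,"x":-0.4,"y":0,"z":0.98,"ax":0,"ay":0,"az":0},{"fingers":1,"x":-0.4,"y":0,"z":0.98,"ax":0,"ay":0,"az":0},{"fingers":1,"x":-0.4,"y":0,"z":0.98,"ax":0,"ay":0,"az":0},{"fingers":1,"x":-0.4,"y":0,"z":0.98,"ax":0,"ay":0,"az":0},{"fingers":1,"x":-0.4,"y":0,"z":0.98,"ax":0,"ay":0,"az":0},{"fingers":1,"x":-0.4,"y":0,"z":0.98,"ax":0,"ay":0,"az":0},{"fingers":1,"x":-0.4,"y":0,"z":0.98,"ax":0,"ay":0,"az":0},{"fingers":1,"x":-0.4,"y":0,"z":0.98,"ax":0,"ay":0,"az":0},{"fingers":1,"x":-0.4,"y":0,"z":0.98,"ax":0,"ay":0,"az":0}]'
python3 -m inch '[{"fingers":1,"x":-0.4,"y":0,"z":0.98,"ax":0,"ay":0,"az":0},{"fingers":1,"x":-0.4,"y":0,"z":0.98,"ax":0,"ay":0,"az":0},{"fingers":1,"x":-0.4,"y":0,"z":0.98,"ax":0,"ay":0,"az":0},{"fingers":1,"x":-0.4,"y":0,"z":0.98,"ax":0,"ay":0,"az":0},{"fingers":1,"x":-0.4,"y":0,"z":0.98,"ax":0,"ay":0,"az":0},{"fingers":1,"x":-0.4,"y":0,"z":0.98,"ax":0,"ay":0,"az":0},{"fingers":1,"x":-0.2,"y":0,"z":0.48,"ax":0,"ay":0,"az":0},{"fingers":1,"x":0,"y":0,"z":0,"ax":0,"ay":0,"az":0},{"fingers":1,"x":0,"y":0,"z":0,"ax":0,"ay":0,"az":0},{"fingers":1,"x":0,"y":0,"z":0,"ax":0,"ay":0,"az":0}]'
python3 - <<'E'
from h import *; import cv2
s=observe();R=np.array(s["ee_rot"]);p=np.array(s["position"]);print(p,((np.array([.4948,.2017,p[2]])-p)@R)/.025,ang(R[:,2]),s["contact_force"])
a=vision.camera("wrist");cv2.imwrite("pics/w6.png",a[:,:,::-1])
E
```

```text
t: 14.35
position: [0.5296, -0.2202, 0.2428]
ee_rot: [[0.936, 0.001, -0.352], [0.352, -0.001, 0.936], [0.001, -1.0, -0.001]]
contact_force: [0.3, -0.6, -1.7]
gripper_width: 0.0253
t: 14.95
position: [0.5287, -0.2198, 0.2406]
ee_rot: [[0.953, -0.002, 0.303], [-0.303, 0.001, 0.953], [-0.002, -1.0, 0.0]]
contact_force: [-0.5, -0.2, -2.8]
gripper_width: 0.0254
t: 15.95
position: [0.5078, 0.0321, 0.2416]
ee_rot: [[0.955, -0.001, 0.297], [-0.297, 0.0, 0.955], [-0.001, -1.0, 0.0]]
contact_force: [0.6, 0.1, -2.4]
gripper_width: 0.0258
t: 16.95
position: [0.4946, 0.2006, 0.2418]
ee_rot: [[0.954, -0.0, 0.301], [-0.301, -0.0, 0.954], [0.0, -1.0, -0.0]]
contact_force: [-0.3, -0.1, -2.3]
gripper_width: 0.0257
[0.49455304 0.20064961 0.24184676] [-3.22512427e-03 -2.15061093e-05  4.30407351e-02] 72.48399207251612 [-0.29466589 -0.05277245 -2.34014536]
```

```bash
python3 -m inch '[{"fingers":1,"x":0,"y":0.4,"z":0.04,"ax":0,"ay":0,"az":0},{"fingers":1,"x":0,"y":0.8,"z":0,"ax":0,"ay":0,"az":0},{"fingers":1,"x":0,"y":0.8,"z":0,"ax":0,"ay":0,"az":0},{"fingers":1,"x":0,"y":0.8,"z":0,"ax":0,"ay":0,"az":0},{"fingers":1,"x":0,"y":0.8,"z":0,"ax":0,"ay":0,"az":0},{"fingers":1,"x":0,"y":0.6,"z":0,"ax":0,"ay":0,"az":0},{"fingers":1,"x":0,"y":0.4,"z":0,"ax":0,"ay":0,"az":0},{"fingers":1,"x":0,"y":0.25,"z":0,"ax":0,"ay":0,"az":0},{"fingers":1,"x":0,"y":0,"z":0,"ax":0,"ay":0,"az":0},{"fingers":1,"x":0,"y":0,"z":0,"ax":0,"ay":0,"az":0}]'
python3 -m inch '[{"fingers":1,"x":0,"y":0.08,"z":0,"ax":0,"ay":0,"az":0},{"fingers":1,"x":0,"y":0.04,"z":0,"ax":0,"ay":0,"az":0},{"fingers":1,"x":0,"y":0,"z":0,"ax":0,"ay":0,"az":0},{"fingers":1,"x":0,"y":0,"z":0,"ax":0,"ay":0,"az":0}]'
```

```text
t: 18.0
position: [0.4954, 0.2025, 0.1214]
ee_rot: [[0.954, 0.001, 0.301], [-0.301, 0.0, 0.954], [0.001, -1.0, 0.001]]
contact_force: [1.2, -0.1, -2.8]
gripper_width: 0.0251
t: 18.4
position: [0.4949, 0.2025, 0.1179]
ee_rot: [[0.954, 0.0, 0.301], [-0.301, 0.0, 0.954], [0.0, -1.0, 0.0]]
contact_force: [-0.2, 0.3, -2.8]
gripper_width: 0.0254
```

The probe is in the hole with no contact. I'll go down the last 5 mm.

```bash
python3 -m inch '[{"fingers":1,"x":0,"y":0.06,"z":0,"ax":0,"ay":0,"az":0},{"fingers":1,"x":0,"y":0.06,"z":0,"ax":0,"ay":0,"az":0},{"fingers":1,"x":0,"y":0.04,"z":0,"ax":0,"ay":0,"az":0},{"fingers":1,"x":0,"y":0,"z":0,"ax":0,"ay":0,"az":0},{"fingers":1,"x":0,"y":0,"z":0,"ax":0,"ay":0,"az":0}]'
python3 -m inch '[{"fingers":1,"x":0,"y":0.03,"z":0,"ax":0,"ay":0,"az":0},{"fingers":1,"x":0,"y":0,"z":0,"ax":0,"ay":0,"az":0},{"fingers":1,"x":0,"y":0,"z":0,"ax":0,"ay":0,"az":0}]'
```

```text
t: 18.9
position: [0.4948, 0.2024, 0.1136]
ee_rot: [[0.954, -0.0, 0.301], [-0.301, -0.0, 0.954], [-0.0, -1.0, -0.0]]
contact_force: [0.7, -0.1, -2.9]
gripper_width: 0.0254
t: 19.2
position: [0.4948, 0.2024, 0.1129]
ee_rot: [[0.954, -0.0, 0.301], [-0.301, 0.0, 0.954], [-0.0, -1.0, -0.0]]
contact_force: [0.4, -0.3, -2.9]
gripper_width: 0.0256
```

```bash
python3 -m inch '[{"fingers":1,"x":0,"y":0.02,"z":0,"ax":0,"ay":0,"az":0},{"fingers":1,"x":0,"y":0,"z":0,"ax":0,"ay":0,"az":0},{"fingers":1,"x":0,"y":0,"z":0,"ax":0,"ay":0,"az":0}]'
python3 -m inch '[{"fingers":1,"x":0,"y":0.015,"z":0,"ax":0,"ay":0,"az":0},{"fingers":1,"x":0,"y":0,"z":0,"ax":0,"ay":0,"az":0},{"fingers":1,"x":0,"y":0,"z":0,"ax":0,"ay":0,"az":0}]'
```

```text
t: 19.5
position: [0.495, 0.2025, 0.1128]
ee_rot: [[0.954, 0.0, 0.301], [-0.301, 0.0, 0.954], [0.0, -1.0, 0.0]]
contact_force: [-1.5, -0.4, -0.1]
gripper_width: 0.0254
t: 19.8
position: [0.4951, 0.2025, 0.1127]
ee_rot: [[0.954, 0.001, 0.301], [-0.301, 0.0, 0.954], [0.0, -1.0, 0.0]]
contact_force: [-2.2, -0.8, 5.6]
gripper_width: 0.0254
```

The gauge is seated on the stand, bearing about 8 N. I'll open and back off straight up.

```bash
python3 -m inch '[{"fingers":0.3,"x":0,"y":0,"z":0,"ax":0,"ay":0,"az":0},{"fingers":0.1,"x":0,"y":0,"z":0,"ax":0,"ay":0,"az":0},{"fingers":-0.3,"x":0,"y":0,"z":0,"ax":0,"ay":0,"az":0},{"fingers":-1,"x":0,"y":0,"z":0,"ax":0,"ay":0,"az":0},{"fingers":-1,"x":0,"y":0,"z":0,"ax":0,"ay":0,"az":0},{"fingers":-1,"x":0,"y":0,"z":0,"ax":0,"ay":0,"az":0},{"fingers":-1,"x":0,"y":0,"z":0,"ax":0,"ay":0,"az":0},{"fingers":-1,"x":0,"y":0,"z":0,"ax":0,"ay":0,"az":0}]'
python3 -m inch '[{"fingers":-1,"x":0,"y":-0.2,"z":0,"ax":0,"ay":0,"az":0},{"fingers":-1,"x":0,"y":-0.6,"z":0,"ax":0,"ay":0,"az":0},{"fingers":-1,"x":0,"y":-0.8,"z":0,"ax":0,"ay":0,"az":0},{"fingers":-1,"x":0,"y":-0.8,"z":0,"ax":0,"ay":0,"az":0},{"fingers":-1,"x":0,"y":-0.8,"z":0,"ax":0,"ay":0,"az":0},{"fingers":-1,"x":0,"y":-0.8,"z":0,"ax":0,"ay":0,"az":0},{"fingers":-1,"x":0,"y":-0.8,"z":0,"ax":0,"ay":0,"az":0},{"fingers":-1,"x":0,"y":-0.4,"z":0,"ax":0,"ay":0,"az":0},{"fingers":-1,"x":0,"y":0,"z":0,"ax":0,"ay":0,"az":0},{"fingers":-1,"x":0,"y":0,"z":0,"ax":0,"ay":0,"az":0}]'
python3 - <<'E'
from h import *; import cv2
s=observe();a=vision.camera("wrist")[:,:,::-1];sc=vision.camera("scene")[:,:,::-1]
cv2.imwrite("pics/w7.png",a);cv2.imwrite("pics/s7.png",sc);print(s["t"],s["position"],s["contact_force"])
o=cv2.imread("pics/w2.png")
W=np.zeros((600,800,3),np.uint8)
W[:300,:400]=cv2.resize(a[125:245,200:360],(400,300),interpolation=2)
W[300:,:400]=cv2.resize(o[125:245,200:360],(400,300),interpolation=2)
W[:420,400:]=cv2.resize(sc[190:295,290:390],(400,420),interpolation=2)
cv2.imwrite("pics/m7.png",W)
E
```

```text
t: 20.6
position: [0.4948, 0.2024, 0.1121]
ee_rot: [[0.954, 0.0, 0.301], [-0.301, 0.0, 0.954], [0.0, -1.0, 0.0]]
contact_force: [0.2, -0.0, 0.6]
gripper_width: 0.0852
t: 21.6
position: [0.4947, 0.2024, 0.2419]
ee_rot: [[0.954, -0.0, 0.301], [-0.301, -0.0, 0.954], [-0.0, -1.0, -0.0]]
contact_force: [0.0, 0.3, -0.5]
gripper_width: 0.0852
21.6 [0.49474354 0.20237685 0.24185393] [ 0.03698513  0.32591989 -0.48052755]
```

View pics/m7.png

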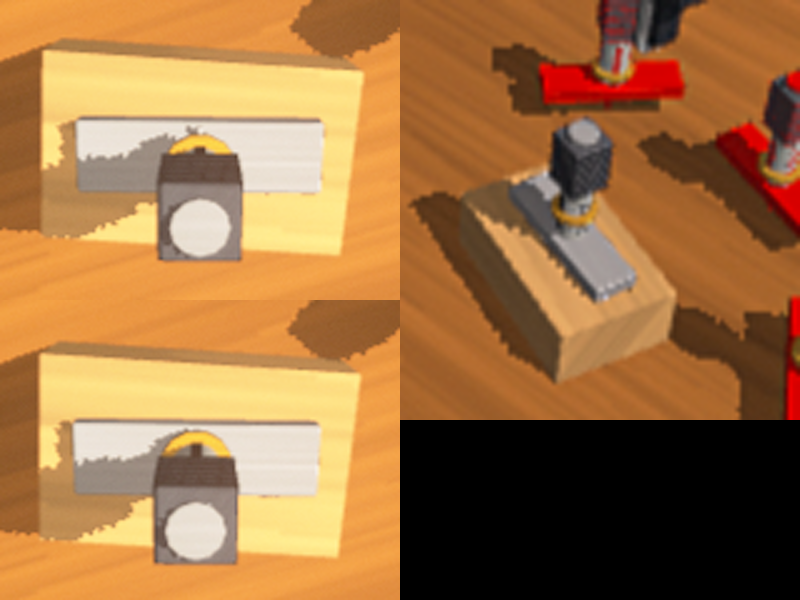

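The gauge is upright on its stand with the base flat, within about 1 mm of where it stood, and the ring is visibly raised. The robot is clear, so I'll hand in.

```bash
python3 -c "
from cell import job;print(job.finish_job())"
```

```text
the job is handed in; nothing more can be done
None
```

The channel has been measured, the gauge is back on its stand, and the job is handed in at about 22 s of the 72 s allowed.

- **Measuring:** I stood the gauge across the channel near the middle of the stone. The probe met nothing with its tip about 4.6 mm below the face, so it was in the channel. I pressed until the base sat on the stone at the expected height (tool at 137.7 mm, predicted 137.7 mm) and held it there for 1.3 s with about 12 N on the stone. From where the force rose, the channel is roughly 10 mm deep. I didn't read the ring itself to check that figure.
- **Returning:** I put the gauge back on its stand, released it and backed off straight up. The last pictures show it upright with its base flat, within about 1 mm of its first place, and the ring still up on the barrel. The wrist force read about zero after release.
- **Disagreements:** The wrist-camera fits of the channel line differed by about 0.5 to 1 mm from the first top view. The probe entering the channel without force settled that. A sideways force of about 4 N appeared while pressing, probably from slight arm flex, and the picture showed the base flush.
- **Not checked:** I didn't take a final picture of the mallet, chisel or boss. The arm stayed well clear of them, and no unexpected contact force showed in the readings.

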